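Draw the bolt inside the wire guard with the hooked rod

TASK

The rear hatch of the wire guard is locked by a slide bolt deep inside it. Take the hooked rod from its sloping rest, reach in through the opening at the front of the guard, hook the bolt's upright knob and draw the bolt towards the front until it is fully open, keeping the gripper itself outside the guard. Then put the rod back in its rest, leaving the other things on the bench where they stand.

Things in the scene. Friction and masses are not known exactly. Their poses are not given: they have to be found in the camera images.
- guard: Fixed cage of aluminium posts and steel wires, 130 wide (y), 150 deep (x), 400 high, base plate 10 thick. Origin: bench level, middle of the front edge; x points into the guard, y left, z up. The bolt lies along x at y = 0 between two rails (tops at z = 30, x = 15 to 115); nothing else inside is higher than 38 except the hatch and keeper at the back (x > 124). Sides, roof, upper front are barred.
- front_opening (a point): Middle of the top of the front opening: [0, 0, 270] in the guard's frame. The front is open over an inner width of 106 from the base plate up to this height and barred above it. At z = 397 a wire visor juts 50 forward of the front, so a gripper close to the front has to lean back towards the robot.
- bolt (a joint): Travel of the slide bolt in m: 0 = shut, in the keeper at the rear hatch; 0.05 = end stop, fully open. Grows as the knob is drawn straight to the guard's front (guard's -x). It starts at 0 to 0.006. It slides with about 2 N of friction and stays where it is left.
- bolt_knob (a point): Point on the axis of the bolt's upright knob, 46 above the bench, at x = 70 minus the bolt's travel, y = 0 in the guard's frame. The knob is a 10 diameter stem that carries a 16 diameter black ball; the ball's centre is 16 above this point and its top 24 above it. Moves with the bolt.
- hook_rod: Loose steel rod, 0.15 kg, with a black grip and an L-shaped hook. Origin: in the grip, where to hold it. z points up the rod, from hook to grip. Grip 20 (y) x 22 (x) x 65, z = -35 to 30; below it a 10 x 10 shaft to z = -234. In its rest the rod leans 35 degrees from vertical: grip up and towards the robot, hook down and away, its foot to the left (+y).
- hook_foot (a point): Middle of the hook's foot: [0, 18.5, -230] in the rod's frame. The foot, a round bar of 9 diameter, goes from the shaft's lower end along +y to y = 36 and there turns up as a lip of 8 diameter, to z = -208. The mouth between shaft and lip is 27 wide; this point is its middle. The knob is pulled by the foot, in this mouth.
- rest: Fixed sloping aluminium trough with flared sides on a grey base plate 130 x 110 x 10. Origin: bench level, straight below the grip's home; x is the horizontal direction from grip to hook, y left, z up. It holds the shaft from 50 to 215 below the rod's origin, with a stop plate under the shaft's end; 15 wide at the floor, 44 at the top. The rod lifts straight up; the grip is free all round.
- rod_home (a point): Where the rod's origin lies when it is in its rest: [0, 0, 210] in the rest's frame.
- flux_bottle: Small white bottle with a needle, 30 diameter x 118, standing loose beside the guard; origin at its underside.
- white_tub: White tub with lid, 67 diameter x 55, loose; origin at its underside.
- capacitor: Blue can capacitor, 30 diameter x 46, standing loose; origin at its underside.

How it is judged:
By the outcome, as a careful person would: the job done as asked, in the order asked, and still so for the second after the job is handed in, with the robot touching nothing.
It also fails if it takes over 61 s, if anything falls off the work surface, if the arm or the gripper's body presses on something with over 40 N, if the wrist force passes 120 N, or if a joint passes its speed limit or range.

ROBOT

A 6-joint arm with a two-finger parallel gripper is mounted at the origin on a cart in front of the work surface, level with it; the furniture and walls round the work are solid. World frame = base frame: x ahead of the robot, y to its left, z up, the work surface at z = 0. Lengths are in mm, angles in rad, forces in N, time in s.
With the tool pointing down it reaches from about 275 to 775 mm from the base axis. Payload 14.6 kg.
Tool frame: the origin (TCP) lies between the finger pads, 19 mm behind the fingertips; this is the grasp point; z points along the fingers, y is the line along which they close (so a half turn about z gives the same grasp; the last joint's range is limited). The gripper opens to 85 mm and grips with 20 to 120 N. Pads are 22 mm wide; open, the fingers measure 114 mm over their backs; the gripper's body (76 mm by 85 mm) begins 54 mm behind the grasp point. The pads swing forward as they close: fully open they stand 13 mm farther back than shut.
Start: joints at [1.191, 0.263, -0.048, 1.259, 0, 1.415], TCP at [117.033, 511.793, 249.978] pointing down, gripper open.
Joint ranges: [-2.65, 2.65], [-0.89, 1.7], [-1.18, 1.37], [-2.13, 2.11], [-1.35, 1.29], [-3.14, 3.14]. Speed limits (rad/s): [1.89, 1.89, 2.57, 2.79, 3.14, 3.14].

INTERFACE

Orientations are given as a unit quaternion [w, x, y, z].
In Python, from cell import get_state, viewer, bot gives the robot as it stands.
- The arm moves only by the tool jog_arm, never from a script. Its argument "motion" is a list of rows, each a list of 7 numbers: the shift along the tool's x, y, z in cm, then the turn, a rotation vector about the tool's x, y, z in rad, then the finger opening in cm, from 0 to 8.54. In form: [[tx, ty, tz, ax, ay, az, fingers], ...]. A call has exactly 8 rows; each row is the pose to reach, as a shift and turn from the pose commanded when the call began, along the tool's axes at that moment; what a row does not reach only later rows make up. A row lasts 1/8 s, in which the tool goes at most 62.5 mm and 10.7 degrees, less where a joint would pass 70% of its speed; a pose out of reach is approached as far as the arm can. A call with a gripper value outside its range is refused whole. The fingers move at their own pace and stop on an object; "newtons" is the grip in N (left out, the last holds). Time passes only in rows, so rows that repeat a pose let the fingers close, or fill a call up. It gives the time, the measured TCP pose, the force, the opening and the grip force at its end, in the units of the state.
- get_state(): the state, without advancing time (a new reading comes with each control period).
- viewer.grab_frame(name): name is "scene" or "top" or "wrist"; returns (picture, depth): 480x640x3 uint8, red, green, blue; 480x640 float32, mm along the optical axis (not along the pixel's ray), 0 where there is no reading.
- viewer.get_calibration(name): a dict with "K" (3x3 intrinsics, pixels), "dist" ([k1, k2, p1, p2, k3] as OpenCV has them; the pictures are not rectified), "world_to_cam" (4x4, takes a point from world to camera coordinates). Camera axes: x right, y up, looking along -z (the intrinsics and any distortion apply to the point x, -y, -z); pixel columns grow to the right and rows downward; lengths in mm; the calibration is good to about 2 mm. A picture is of the moment at which its call begins: read the wrist's pose just before it. get_calibration takes no time and is no camera call; for the wrist camera it gives the pose at the moment of the call.
- bot.job_done(): hands the job in; it is judged then, once.
The state is a dict: "time": time; "qpos": joint angles; "joint_velocities": joint speeds; "tau": joint torques, N m; "position": TCP position; "eef_rot": TCP orientation; "wrist_force": force on the tool from outside, world axes, zero at the start; "wrist_torque": the same for the moment, N m; "grip_width": opening from 0.0 (shut) to 1.0 (fully open); "finger_force": force on a finger pad.
Only numpy, scipy, OpenCV 4.12 (cv2) and the standard library are available. Lean on these libraries where they do the work, as an engineer would, in place of code of your own. Each camera call takes 0.05 s, during which the arm holds its last target. There are 200 camera calls.

## Working session

There is one attempt and no reset: what is moved stays moved. The work goes in short steps, Python scripts to look and compute and a tool call to move; the robot and the scene stay as the last step left them, time stands still between calls to the robot, and variables do not carry over. Pictures are saved under pics/ and viewed, at most 10 in all, crops included, and the job is handed in when it is done.

Besides the shell and the picture viewer there is one more tool, called after "Call:" as name(argument=value, ...) on one line, values as JSON. jog_arm: Moves the arm, as the interface text tells. Its arguments: {"type":"object","properties":{"motion":{"type":"array","items":{"type":"array","items":{"type":"number"}}},"newtons":{"type":"number"}},"required":["motion"]}

```bash
ls; mkdir -p pics
python3 - <<'E'
from cell import get_state, viewer, bot
import cv2,numpy as np
print(get_state())
for n in("scene","top"):
    p,d=viewer.grab_frame(n);cv2.imwrite(f"pics/{n}1.png",p[:,:,::-1]);np.save(f"{n}1.npy",d)
    c=viewer.get_calibration(n);print(c)
E
```

```text
pics
{'time': 0.0, 'qpos': array([ 1.19070861e+00,  2.63517390e-01, -4.89624723e-02,  1.25938329e+00,
        1.75582704e-05,  1.41549898e+00]), 'joint_velocities': array([-0.00099311,  0.00101874,  0.00025488, -0.00013653,  0.00011209,
       -0.00191488]), 'tau': array([-1.23862537e-03, -6.37614298e+01,  3.84561253e+01,  1.37749201e-02,
       -1.00907262e-04,  4.50962932e-05]), 'position': array([116.92488742, 511.54690513, 249.5185798 ]), 'eef_rot': array([-1.49557382e-04,  1.12158681e-01,  9.93690166e-01, -5.12091005e-04]), 'wrist_force': array([0.23264276, 0.55286293, 0.25199657]), 'wrist_torque': array([-0.00662135,  0.02185037,  0.01333088]), 'finger_force': 0.0, 'grip_width': 0.9965776925693999}
{'K': array([[441.91168635,   0.        , 319.65579789],
       [  0.        , 441.91168635, 236.41749431],
       [  0.        ,   0.        ,   1.        ]]), 'dist': array([-0.09572742,  0.        ,  0.        ,  0.        ,  0.        ]), 'world_to_cam': array([[ 7.59202589e-01, -6.50808784e-01,  7.70424217e-03,
        -2.59697077e+02],
       [ 4.95887474e-01,  5.86064507e-01,  6.40799506e-01,
        -4.70822423e+02],
       [-4.21553130e-01, -4.82676207e-01,  7.67669615e-01,
        -7.43767698e+02],
       [ 0.00000000e+00,  0.00000000e+00,  0.00000000e+00,
         1.00000000e+00]])}
{'K': array([[536.1513523 ,   0.        , 316.24709254],
       [  0.        , 536.1513523 , 242.92150531],
       [  0.        ,   0.        ,   1.        ]]), 'dist': array([-0.1567273,  0.       ,  0.       ,  0.       ,  0.       ]), 'world_to_cam': array([[ 1.08502205e-01, -9.94096172e-01, -2.69192006e-04,
         1.47456677e+02],
       [ 9.72881913e-01,  1.06131089e-01,  2.05516363e-01,
        -5.58642858e+02],
       [-2.04274460e-01, -2.25608706e-02,  9.78653643e-01,
        -1.45588275e+03],
       [ 0.00000000e+00,  0.00000000e+00,  0.00000000e+00,
         1.00000000e+00]])}
```

View pics/scene1.png

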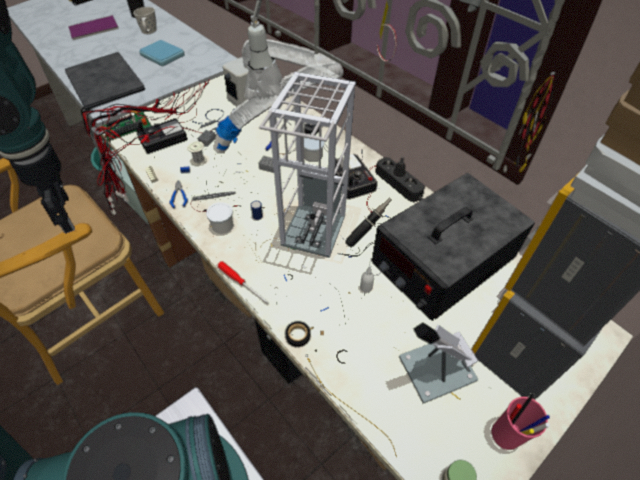

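View pics/top1.png

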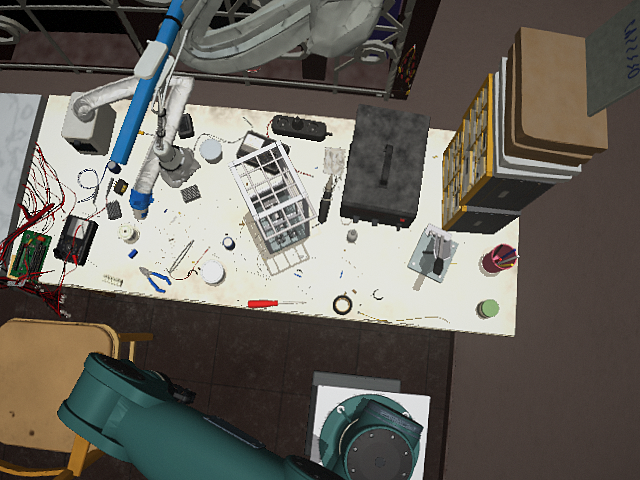

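The scene view shows the guard (≈270–355, 75–250, front towards the robot, lower left), the rest with the rod (≈440,365), the bottle (367,280), the tub (220,217) and the capacitor (257,210). In the top view the guard is at ≈(275,200) and the rest at ≈(434,255), with the black grip near (437,235).

```bash
cat > h.py <<'E'
from cell import get_state, viewer, bot
import cv2,numpy as np
from scipy.spatial.transform import Rotation as R
def ray(c,px):
    u=cv2.undistortPoints(np.array(px,float).reshape(-1,1,2),c["K"],c["dist"])[:,0]
    d=np.c_[u[:,0],-u[:,1],-np.ones(len(u))]
    W=c["world_to_cam"];Rt=W[:3,:3].T
    return -Rt@W[:3,3], d@Rt.T
def onplane(c,px,z):
    o,d=ray(c,px);return o+d*((z-o[2])/d[:,2])[:,None]
def cloud(c,dep):
    v,u=np.mgrid[:480,:640]
    o,d=ray(c,np.c_[u.ravel(),v.ravel()])
    P=o+d*dep.reshape(-1,1);P[dep.ravel()==0]=np.nan
    return P.reshape(480,640,3)
def tri(c1,p1,c2,p2):
    A=np.zeros((3,3));b=np.zeros(3)
    for c,p in((c1,p1),(c2,p2)):
        o,d=ray(c,[p]);d=d[0]/np.linalg.norm(d[0]);M=np.eye(3)-np.outer(d,d);A+=M;b+=M@o
    return np.linalg.solve(A,b)
E
python3 - <<'E'
from h import *
for n,(r0,r1,c0,c1) in {"top":(215,295,400,470),"scene":(310,410,380,490)}.items():
    P=cloud(viewer.get_calibration(n),np.load(n+"1.npy"))
    im=cv2.imread(f"pics/{n}1.png")
    Q=P[r0:r1,c0:c1];m=(abs(Q[...,2]-10)<5)
    if n=="top": print("bench z",np.nanmedian(P[270:290,360:395,2]))
    I=im[r0:r1,c0:c1].astype(int)
    m&=(I.max(2)<190)
    m=cv2.morphologyEx(m.astype(np.uint8),cv2.MORPH_OPEN,np.ones((2,2)))
    k,l,s,_=cv2.connectedComponentsWithStats(m);j=1+s[1:,4].argmax()
    pts=Q[l==j];print(n,s[j],np.median(pts[:,2]),cv2.minAreaRect(pts[:,:2].astype(np.float32)))
    b=(I.max(2)<60)&(Q[...,2]>120)
    print("grip",b.sum(),Q[b].min(0) if b.any() else 0,Q[b].max(0) if b.any() else 0,Q[b].mean(0) if b.any() else 0)
    h=Q[...,2]>60; print("high",np.nanmin(Q[h],0),np.nanmax(Q[h],0))
# crops
a=cv2.imread("pics/top1.png");b=cv2.imread("pics/scene1.png")
f=lambda i,r0,r1,c0,c1:cv2.resize(i[r0:r1,c0:c1],(400,400),interpolation=cv2.INTER_CUBIC)
cv2.imwrite("pics/c1.png",np.hstack([f(a,210,290,395,475),f(b,310,410,385,485)]))
E
```

```text
bench z -0.2613691127492075
top [ 12  19  35  50 612] nan ((522.5801391601562, -110.74287414550781), (148.9153594970703, 95.97809600830078), 34.97809982299805)
grip 277 [ 457.38259283 -206.80143492  120.07794352] [632.07312747 -10.72689955 244.27205083] [ 557.48202843 -114.05030099  182.77550997]
high [ 457.38259283 -221.48393978   60.05392569] [658.63321455 -10.72689955 244.27205083]
scene [  20   36   79   58 2447] nan ((553.0060424804688, -137.59701538085938), (108.62335968017578, 135.20970153808594), 69.18456268310547)
grip 286 [ 456.22008857 -126.31537313  185.83354114] [501.58429345 -95.4952187  241.49225642] [ 474.54105319 -112.84492713  222.05993176]
high [ 454.68889085 -187.81216491   60.01286598] [633.59108462 -93.20430276 242.34636714]
```

View pics/c1.png

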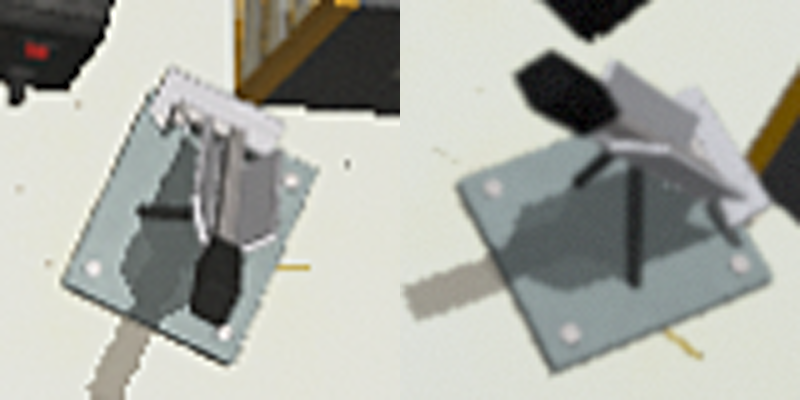

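The crops show the rest's plate, corners at top px (408,266.6), (441,283), (458.6,244) and scene px (399,356), (423,403), (478,378). The black grip leans towards the robot in both views.

Run:
```python
from h import *
cs={n:viewer.get_calibration(n) for n in("top","scene")}
Ps={n:cloud(cs[n],np.load(n+"1.npy")) for n in cs}
ims={n:cv2.imread(f"pics/{n}1.png").astype(int) for n in cs}
print("corners top",onplane(cs["top"],[(408,266.6),(441,283),(458.6,244)],10).round(1).tolist())
print("corners sc",onplane(cs["scene"],[(399.2,355.8),(423.2,403),(478,378)],10).round(1).tolist())
# tri of plate corners: height check
print("tri",[tri(cs["top"],a,cs["scene"],b).round(1).tolist() for a,b in zip([(408,266.6),(441,283),(458.6,244)],[(399.2,355.8),(423.2,403),(478,378)])])
for n,(r0,r1,c0,c1) in {"top":(254,278,428,448),"scene":(315,348,405,445)}.items():
    m=ims[n][r0:r1,c0:c1].max(2)<60;Q=Ps[n][r0:r1,c0:c1][m];Q=Q[Q[:,2]>150]
    print(n,"grip n",len(Q),"med",np.median(Q,0).round(1),"lo",Q.min(0).round(1),"hi",Q.max(0).round(1))
    u,s,v=np.linalg.svd(Q-Q.mean(0));print(v[0])
    ys,xs=np.nonzero(m);print("pix centroid",xs.mean()+c0,ys.mean()+r0)
# guard roof
for n in cs:
    P=Ps[n];m=(P[...,2]>380)&(P[...,2]<415)&(P[...,0]<900)&(P[...,0]>300)&(P[...,1]>0)&(P[...,1]<400)
    k,l,s,_=cv2.connectedComponentsWithStats(m.astype(np.uint8),connectivity=8)
    for j in range(1,k):
        if s[j,4]>60:
            pts=P[l==j];print(n,"roof",s[j],np.median(pts[:,2]),cv2.boxPoints(cv2.minAreaRect(pts[:,:2].astype(np.float32))).round(1).tolist())
f=lambda i,r0,r1,c0,c1:cv2.resize(i[r0:r1,c0:c1].astype(np.uint8),(400,600),interpolation=cv2.INTER_CUBIC)
cv2.imwrite("pics/c2.png",np.hstack([f(ims["top"],130,280,225,325),f(ims["scene"],130,280,260,360)]))
```

```text
corners top [[508.4, -64.1, 10.0], [470.6, -163.9, 10.0], [591.6, -209.1, 10.0]]
corners sc [[506.9, -64.4, 10.0], [469.3, -165.1, 10.0], [593.7, -206.2, 10.0]]
tri [[508.4, -64.1, 7.6], [471.2, -164.8, 5.7], [589.5, -206.9, 18.1]]
top grip n 130 med [ 477.3 -105.7  229.6] lo [ 457.4 -122.2  180.1] hi [508.9 -93.2 244.3]
[-0.66948917  0.16245671  0.72483933]
pix centroid 437.82307692307694 265.8076923076923
scene grip n 286 med [ 472.1 -113.6  228. ] lo [ 456.2 -126.3  185.8] hi [501.6 -95.5 241.5]
[ 0.529022   -0.34432922 -0.77561144]
pix centroid 427.159509202454 331.4631901840491
top roof [ 234  140   83  100 2298] 399.68667447783207 [[459.6000061035156, 312.6000061035156], [529.5, 202.0], [700.7999877929688, 310.20001220703125], [630.9000244140625, 420.79998779296875]]
scene roof [ 259   74   97   68 2690] 398.5861529563654 [[457.70001220703125, 311.6000061035156], [526.7999877929688, 201.3000030517578], [699.9000244140625, 309.79998779296875], [630.7000122070312, 420.1000061035156]]
```

View pics/c2.png

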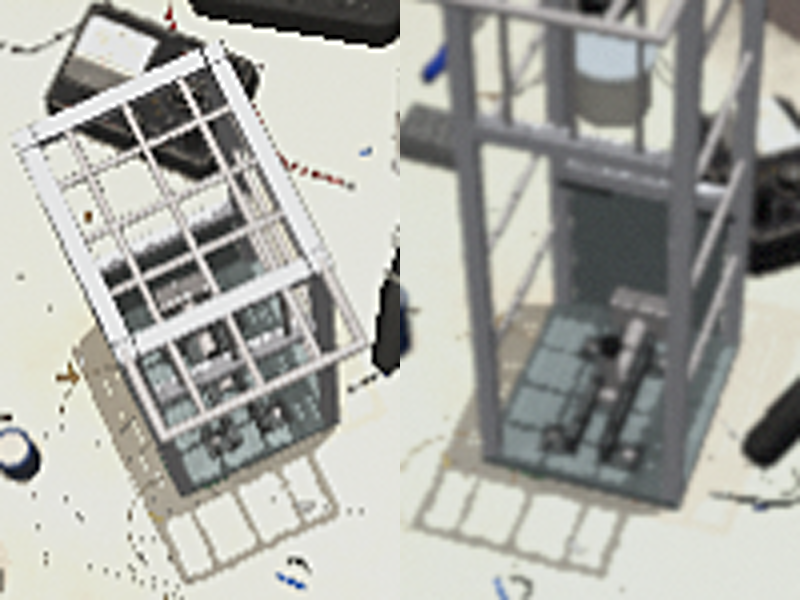

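The crops show the guard's base front corners at top px (270.5,253.8), (309.5,237) and scene px (282.5,245), (329.5,257). The knob's black ball is near scene px (412,217), between the rails.

Run:
```python
from h import *
T=viewer.get_calibration("top");S=viewer.get_calibration("scene")
print("base top",onplane(T,[(270.5,253.75),(309.5,237)],10).round(1).tolist())
print("base sc",onplane(S,[(282.5,245),(329.5,257)],10).round(1).tolist())
print("grip tri",tri(T,(437.82,265.8),S,(427.16,331.46)))
# black ball in scene
im=cv2.imread("pics/scene1.png");d=np.load("scene1.npy");P=cloud(S,d)
m=(im.max(2)<40)&(P[...,2]>48)&(P[...,2]<80);m[:200]=0;m[240:]=0;m[:,:290]=0;m[:,340:]=0
ys,xs=np.nonzero(m);print(len(xs),xs.mean() if len(xs) else 0,ys.mean() if len(xs) else 0);print(P[m].mean(0),P[m].max(0),P[m].min(0))
c=onplane(S,[(xs.mean(),ys.mean())],62)[0];print("ball@62",c)
imt=cv2.imread("pics/top1.png");Pt=cloud(T,np.load("top1.npy"))
a=np.deg2rad(32.2);o=np.array([536.8,284])
print("guard xy of ball",(c[:2]-o)@np.array([[np.cos(a),-np.sin(a)],[np.sin(a),np.cos(a)]]))
# wrist cam pose relative to tool
s=get_state();W=np.linalg.inv(viewer.get_calibration("wrist")["world_to_cam"]);Rt=R.from_quat(np.roll(s["eef_rot"],-1))
print("cam in tool",Rt.inv().apply(W[:3,3]-s["position"]),Rt.inv().as_matrix()@W[:3,:3]);print(viewer.get_calibration("wrist")["K"])
print(Rt.as_matrix())
```

```text
base top [[503.0, 337.0, 10.0], [564.8, 229.8, 10.0]]
base sc [[502.5, 330.5, 10.0], [567.5, 226.0, 10.0]]
grip tri [ 482.25868034 -108.77915947  212.93037165]
18 312.27777777777777 216.05555555555554
[589.31265903 317.28588903  67.18115333] [595.1393852  322.80636108  72.7129633 ] [584.97441699 312.89212541  63.01736455]
ball@62 [592.34084375 320.93893726  62.        ]
guard xy of ball [66.68216575  1.66107828]
cam in tool [ 7.22367529e+01  7.19270097e-02 -1.23891261e+02] [[-3.62783810e-04  9.59816147e-01  2.80629349e-01]
 [ 9.99999934e-01  3.40676551e-04  1.27559471e-04]
 [ 2.68298015e-05  2.80629377e-01 -9.59816207e-01]]
[[359.29412304   0.         317.60104722]
 [  0.         359.29412304 243.32144386]
 [  0.           0.           1.        ]]
[[-9.74849395e-01  2.22864334e-01 -3.82308887e-04]
 [ 2.22864589e-01  9.74849028e-01 -8.64491794e-04]
 [ 1.80029059e-04 -9.27952415e-04 -9.99999553e-01]]
```

```bash
cat >> h.py <<'E'
def toolR(yaw,lean,roll=0):
    # tool z forward/down leaning by `lean` from vertical, tool x towards robot
    z=np.array([np.sin(lean),0,-np.cos(lean)]);y=np.array([0,1,0.]);x=np.cross(y,z)
    return R.from_euler("z",yaw)*R.from_matrix(np.c_[x,y,z])
def delta(p,Rt):
    s=get_state();R0=R.from_quat(np.roll(s["eef_rot"],-1))
    print("t",s["time"],"d cm",(R0.inv().apply(np.array(p)-s["position"])/10).round(2),"rot",(R0.inv()*Rt).as_rotvec().round(3),"F",s["wrist_force"].round(1))
D=np.deg2rad
E
python3 - <<'E'
from h import *
Rt=toolR(D(-20),D(35));z=Rt.as_matrix()[:,2];print(z)
delta(np.array([481,-109.5,211])-150*z,Rt)
E
```

```text
[ 0.53898554 -0.19617469 -0.81915204]
t 0.1 d cm [-40.79 -51.37  -8.39] rot [ 0.037 -0.61   0.121] F [-0.7 -0.2  0.1]
```

Call:
jog_arm(motion=[[-1,-1.5,-0.5,0,-0.02,0,8.5],[-4,-5,-1.5,0,-0.05,0.01,8.5],[-7,-9,-2,0.01,-0.1,0.02,8.5],[-10,-13,-3,0.01,-0.16,0.03,8.5],[-13.5,-17,-3.5,0.01,-0.22,0.04,8.5],[-17,-21,-4,0.02,-0.28,0.05,8.5],[-20,-25,-4.5,0.02,-0.33,0.06,8.5],[-22,-28,-5,0.02,-0.36,0.07,8.5]])

```text
time: 1.1
position: [268.8, 187.4, 300.2]
eef_rot: [0.178, 0.145, 0.973, -0.03]
wrist_force: [0.6, 0.5, -0.1]
grip_width: 0.996
finger_force: 0.0
```

Run:
```python
from h import *
Rt=toolR(D(-20),D(35));z=Rt.as_matrix()[:,2]
delta(np.array([481,-109.5,211])-150*z,Rt);print(get_state()["position"])
```

```text
t 1.1 d cm [-20.22 -21.73   4.25] rot [ 0.017 -0.248  0.049] F [ 0.6  0.5 -0.1]
[268.75618281 187.36514934 300.1842953 ]
```

Call:
jog_arm(motion=[[-2,-2,0.4,0,-0.02,0,8.5],[-6,-6.3,1.3,0,-0.07,0.01,8.5],[-9.5,-10,2,0.01,-0.12,0.02,8.5],[-13,-14,2.7,0.01,-0.16,0.03,8.5],[-16.5,-18,3.5,0.01,-0.2,0.04,8.5],[-19,-20.5,4,0.02,-0.23,0.05,8.5],[-20.2,-21.7,4.25,0.017,-0.248,0.049,8.5],[-20.2,-21.7,4.25,0.017,-0.248,0.049,8.5]])

```text
time: 2.1
position: [400.0, -79.2, 332.8]
eef_rot: [0.295, 0.167, 0.939, -0.053]
wrist_force: [-0.3, 0.7, -0.7]
grip_width: 0.996
finger_force: 0.0
```

Run:
```python
from h import *
import pickle
Rt=toolR(D(-20),D(35));z=Rt.as_matrix()[:,2]
delta(np.array([481,-109.5,211])-150*z,Rt);s=get_state();print(s["position"],s["qpos"])
c=viewer.get_calibration("wrist");p,d=viewer.grab_frame("wrist")
cv2.imwrite("pics/w1.png",p[:,:,::-1]);pickle.dump((c,p,d),open("w1.pkl","wb"))
pts=[[481,-109.5,211],list(np.array([481,-109.5,211])-30*z)]
for q in pts:
    u=c["world_to_cam"]@np.r_[q,1];print(c["K"][0,0]*u[0]/-u[2]+317,243+c["K"][0,0]*u[1]/u[2],u)
```

```text
t 2.1 d cm [-0.1  -0.08 -0.06] rot [-0.002 -0.002 -0.003] F [-0.3  0.7 -0.7]
[400.01671114 -79.15612587 332.79348433] [-0.42248722 -0.36127941 -0.59819409  0.72621705  0.03982638 -0.05771037]
316.5288041092232 234.9287541587115 [  -0.37160141    6.36526414 -283.35179492    1.        ]
316.3743225807874 245.81464693106494 [  -0.44325789   -1.99402188 -254.54004032    1.        ]
```

View pics/w1.png

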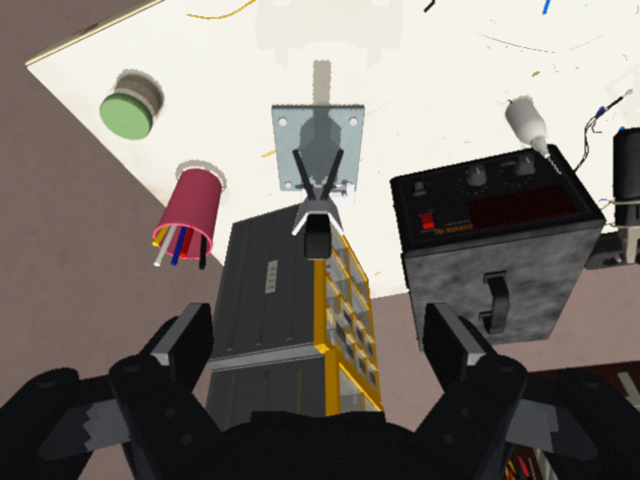

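The wrist view shows the grip's end at about (317,238), columns 304–331, where I predicted it; the rest's plate is at (320,150).

Call:
jog_arm(motion=[[0,0,1,0,0,0,8.5],[0,0,2,0,0,0,8.5],[0,0,3,0,0,0,8.5],[0,0,4,0,0,0,8.5],[0,0,5,0,0,0,8.5],[0,0,6,0,0,0,8.5],[0,0,7,0,0,0,8.5],[0,0,7,0,0,0,8.5]])

```text
time: 3.15
position: [438.4, -90.8, 274.7]
eef_rot: [0.295, 0.165, 0.94, -0.051]
wrist_force: [-0.8, -0.3, 0.9]
grip_width: 0.998
finger_force: 0.0
```

Run:
```python
from h import *
import pickle
s=get_state();c=viewer.get_calibration("wrist");p,d=viewer.grab_frame("wrist")
pickle.dump((c,p,d),open("w2.pkl","wb"))
print(s["position"])
out=[]
for f,(r0,r1,c0,c1) in (("w1",(195,280,285,350)),("w2",(150,320,260,375))):
    c,p,d=pickle.load(open(f+".pkl","rb"));P=cloud(c,d)
    m=np.zeros((480,640),np.uint8);m[r0:r1,c0:c1]=((p[r0:r1,c0:c1].max(2)<45)&(P[r0:r1,c0:c1,2]>170))
    k,l,st,ce=cv2.connectedComponentsWithStats(m);j=1+st[1:,4].argmax()
    Q=P[l==j];Q=Q[~np.isnan(Q).any(1)]
    z=toolR(D(-20),D(35)).as_matrix()  # x,y,z
    rel=(Q-[481,-109.5,211])@z
    cap=rel[:,2]<rel[:,2].min()+4
    print(f,st[j],ce[j],"cap rel x,y range",np.percentile(rel[cap],[1,50,99],axis=0).round(1).tolist(),"all",rel.min(0).round(1),rel.max(0).round(1))
    ys,xs=np.nonzero(l==j);r=ys<=ys.min()+ (ys.max()-ys.min())*0.5
    out.append((c,((st[j][0]+st[j][0]+st[j][2]-1)/2,st[j][1]+st[j][3]-1.)))
print("tri cap far edge",tri(*out[0],*out[1]), "expected", np.array([481,-109.5,211])+z@[-11,0,-30])
cv2.imwrite("pics/w2.png",pickle.load(open("w2.pkl","rb"))[1][:,:,::-1])
```

```text
[438.41569411 -90.80671136 274.74667072]
w1 [ 304  214   27   44 1006] [317.20675944 235.64612326] cap rel x,y range [[-8.6, -9.3, -29.8], [2.0, 0.7, -28.1], [10.5, 9.3, -26.1]] all [ -9.   -9.5 -30. ] [11.2  9.4 30.7]
w2 [ 294  236   37   66 1728] [312.56539352 263.76157407] cap rel x,y range [[-9.4, -9.0, -29.5], [4.6, 0.0, -28.0], [10.7, 9.5, -26.3]] all [-10.1  -9.5 -30.2] [11.5  9.7 31.4]
tri cap far edge [ 468.63295933 -104.9671781   242.16003775] expected [ 473.2976961  -106.69659065  241.88390213]
```

View pics/w2.png

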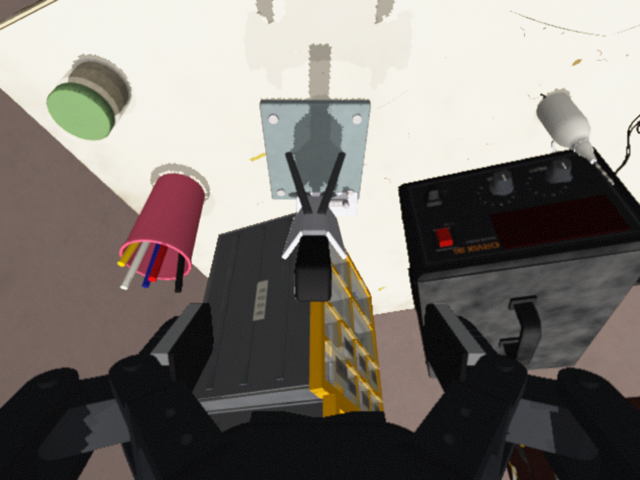

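The grip stands at about (313,267) and its cloud fits the assumed home to 1 mm. I'll check the axis from the cloud before closing in.

Run:
```python
from h import *
import pickle
c,p,d=pickle.load(open("w2.pkl","rb"));P=cloud(c,d)
M=toolR(D(-20),D(35)).as_matrix();m=(p.max(2)<60)&(P[...,2]>150);m[:200]=0;m[310:]=0;m[:,:285]=0;m[:,345:]=0
rel=(P[m]-[481,-109.5,211])@M
for a in range(-28,36,8):
    q=rel[(rel[:,2]>a)&(rel[:,2]<a+8)]
    if len(q):print(a+4,len(q),q.min(0).round(1),q.max(0).round(1))
# plate edges in wrist view: plate corners px -> yaw
print(onplane(c,[(263,100),(368,100)],10).round(1).tolist())
delta(np.array([481,-109.5,211])+M@[0.8,0.2,0.5],toolR(D(-20),D(35)))
```

```text
-24 751 [-10.1  -9.7 -28. ] [ 11.5  10.1 -20. ]
-16 159 [  7.7  -9.7 -20. ] [ 11.2   9.9 -12. ]
-8 147 [  8.2  -9.6 -12. ] [11.3 10.  -4. ]
0 118 [ 8.5 -9.5 -3.8] [11.2  9.8  3.9]
8 116 [ 7.8 -9.7  4.1] [11.2  9.9 11.9]
16 102 [ 8.3 -9.6 12.2] [11.3  9.7 19.9]
24 92 [ 9.  -9.  20.1] [11.4  9.8 27.9]
32 35 [10.3 -7.5 28. ] [11.   8.6 32.2]
[[470.4, -158.4, 10.0], [505.0, -63.1, 10.0]]
t 3.2 d cm [-0.06 -0.29  7.97] rot [ 0.001 -0.003  0.   ] F [ 0.5 -0.5  0.2]
```

Call:
jog_arm(motion=[[0,0,1.2,0,0,0,8.5],[0,-0.1,2.6,0,0,0,8.5],[0,-0.2,4,0,0,0,8.5],[0,-0.3,5.4,0,0,0,8.5],[0,-0.3,6.6,0,0,0,8.5],[0,-0.3,7.5,0,0,0,8.5],[0,-0.3,7.9,0,0,0,8.5],[0,-0.3,7.9,0,0,0,8.5]])

```text
time: 4.2
position: [479.9, -108.9, 210.6]
eef_rot: [0.295, 0.165, 0.94, -0.052]
wrist_force: [-1.0, 0.4, -0.7]
grip_width: 0.992
finger_force: 0.0
```

Call:
jog_arm(motion=[[0,0,0,0,0,0,1.5],[0,0,0,0,0,0,1.5],[0,0,0,0,0,0,1.5],[0,0,0,0,0,0,1.5],[0,0,0,0,0,0,1.5],[0,0,0,0,0,0,1.5],[0,0,0,0,0,0,1.5],[0,0,0,0,0,0,1.5]], newtons=70)

```text
time: 5.2
position: [479.8, -109.0, 211.0]
eef_rot: [0.295, 0.165, 0.94, -0.052]
wrist_force: [-5.4, 1.3, 6.4]
grip_width: 0.225
finger_force: 68.0
```

Call:
jog_arm(motion=[[-0.3,0,-0.4,0,0,0,1.5],[-0.9,0,-1.2,0,0,0,1.5],[-1.8,0,-2.5,0,0,0,1.5],[-3,0,-4.2,0,0,0,1.5],[-4.5,0,-6.4,0,0,0,1.5],[-6.3,0,-9,0,0,0,1.5],[-8,0,-11.4,0,0,0,1.5],[-8.6,0,-12.3,0,0,0,1.5]])

```text
time: 6.2
position: [480.4, -109.3, 363.0]
eef_rot: [0.296, 0.165, 0.939, -0.052]
wrist_force: [0.5, -0.3, -1.6]
grip_width: 0.227
finger_force: 68.3
```

Run:
```python
from h import *
s=get_state();print(s["position"],s["wrist_force"],s["grip_width"])
T=viewer.get_calibration("top");P=cloud(T,np.load("top1.npy"))
for n,px in dict(bottle=(350,237),box=(385,150),boxnear=(385,205),tub=(212,271),cap=(229,242),pens=(323,205)).items(): print(n,P[px[1],px[0]].round())
Q=P[100:235,335:430].reshape(-1,3);Q=Q[Q[:,2]>60];print("box min/max",np.nanmin(Q,0),np.nanmax(Q,0))
a=D(32.2);Mg=R.from_euler("z",a);o=np.array([536.3,283.5,0])
np.save("g.npy",[*o,a])
for name,foot,lean in(("pre",(-60,0,90),38),("in_high",(88,0,90),38),("in_low",(86,0,49),38),("end",(28,0,49),38)):
    L=D(lean);rod=np.array(foot)-[0,18.5,0]+230*np.array([-np.sin(L),0,np.cos(L)])
    w=o+Mg.apply(rod);print(name,"rod origin guard",rod.round(),"world",w.round(1));delta(w,toolR(a,L))
```

```text
[ 480.39425655 -109.2979251   363.02317267] [ 0.53262447 -0.33707763 -1.551291  ] 0.22660932424829253
bottle [569. 114.  48.]
box [803.  44. 148.]
boxnear [646.  32. 145.]
tub [427. 489.  59.]
cap [517. 456.  46.]
pens [640. 199. 100.]
box min/max [574.35531816 -86.11140259  60.1113309 ] [964.36214674 197.81105082 214.04230922]
pre rod origin guard [-202.  -18.  271.] world [375.6 160.4 271.2]
t 6.2 d cm [20.88 21.77 -3.41] rot [-0.541 -0.048 -0.732] F [ 0.5 -0.3 -1.6]
in_high rod origin guard [-54. -18. 271.] world [500.8 239.3 271.2]
t 6.2 d cm [13.44 33.46  1.81] rot [-0.541 -0.048 -0.732] F [ 0.5 -0.3 -1.6]
in_low rod origin guard [-56. -18. 230.] world [499.1 238.2 230.2]
t 6.2 d cm [15.89 33.3   5.1 ] rot [-0.541 -0.048 -0.732] F [ 0.5 -0.3 -1.6]
end rod origin guard [-114.  -18.  230.] world [450.  207.3 230.2]
t 6.2 d cm [18.81 28.72  3.05] rot [-0.541 -0.048 -0.732] F [ 0.5 -0.3 -1.6]
```

Run:
```python
from h import *
delta([385,-20,365],toolR(D(0),D(36)))
```

```text
t 6.2 d cm [ 9.73  5.14 -7.05] rot [-0.202 -0.017 -0.284] F [ 0.5 -0.3 -1.6]
```

Call:
jog_arm(motion=[[0.8,0.4,-0.6,-0.01,0,-0.02,1.5],[2.2,1.2,-1.6,-0.04,0,-0.05,1.5],[4,2.1,-2.9,-0.07,-0.01,-0.1,1.5],[5.8,3,-4.2,-0.11,-0.01,-0.16,1.5],[7.5,3.9,-5.4,-0.15,-0.01,-0.21,1.5],[8.8,4.6,-6.4,-0.18,-0.02,-0.26,1.5],[9.7,5.1,-7,-0.2,-0.02,-0.28,1.5],[9.7,5.1,-7,-0.2,-0.02,-0.28,1.5]])

```text
time: 7.2
position: [384.3, -20.0, 362.5]
eef_rot: [0.309, 0.002, 0.951, 0.0]
wrist_force: [0.3, 0.5, -3.1]
grip_width: 0.224
finger_force: 68.4
```

Run:
```python
from h import *
*o,a=np.load("g.npy");Mg=R.from_euler("z",a);L=D(38)
w=np.array(o)+Mg.apply(np.array([-70,-18.5,110])+230*np.array([-np.sin(L),0,np.cos(L)]))
print(get_state()["qpos"]);delta(w,toolR(a,L))
```

```text
[-0.45044048 -0.41811676 -0.54434811  0.86414761  0.25803511 -0.36860035]
t 7.2 d cm [ 5.66 17.5   4.73] rot [-0.34  -0.033 -0.453] F [ 0.3  0.5 -3.1]
```

Call:
jog_arm(motion=[[0.3,1,0.3,-0.02,0,-0.02,1.5],[1,3.2,0.9,-0.06,-0.01,-0.08,1.5],[2,6.2,1.7,-0.12,-0.01,-0.16,1.5],[3,9.3,2.5,-0.18,-0.02,-0.24,1.5],[4,12.4,3.3,-0.24,-0.02,-0.32,1.5],[5,15.4,4.2,-0.3,-0.03,-0.4,1.5],[5.6,17.5,4.7,-0.34,-0.033,-0.453,1.5],[5.6,17.5,4.7,-0.34,-0.033,-0.453,1.5]])

```text
time: 8.2
position: [367.5, 155.8, 291.0]
eef_rot: [0.312, -0.264, 0.908, 0.091]
wrist_force: [-0.1, 0.2, -1.2]
grip_width: 0.223
finger_force: 68.8
```

Run:
```python
from h import *
import pickle
*o,a=np.load("g.npy");Mg=R.from_euler("z",a);L=D(38)
w=np.array(o)+Mg.apply(np.array([-70,-18.5,110])+230*np.array([-np.sin(L),0,np.cos(L)]))
print(get_state()["qpos"]);delta(w,toolR(a,L))
V=[]
for n in("wrist","scene","top"):
    c=viewer.get_calibration(n);p,d=viewer.grab_frame(n);pickle.dump((c,p,d),open(n+"3.pkl","wb"));V.append(p[:,:,::-1])
cv2.imwrite("pics/w3.png",np.hstack([cv2.resize(V[0],(400,300)),cv2.resize(V[1][60:285,220:520],(400,300),interpolation=cv2.INTER_CUBIC)]))
```

```text
[-0.05897014 -0.37613569 -0.73154535  0.6522879   0.368044   -0.51619748]
t 8.2 d cm [ 0.04 -0.04 -0.07] rot [ 0.003 -0.002  0.002] F [-0.1  0.2 -1.2]
```

View pics/w3.png

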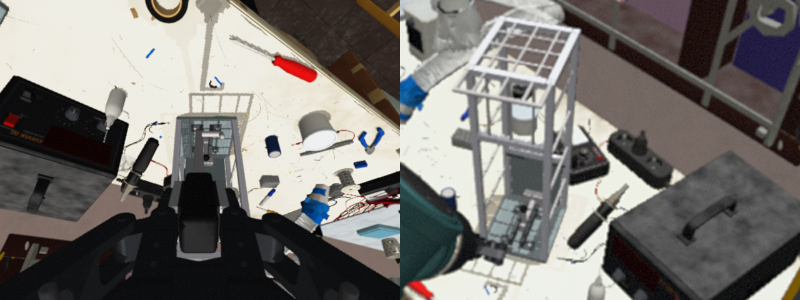

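The wrist view looks into the guard, with the dark knob near full-frame (331,250); the rod's shaft is hidden behind the grip. In the scene view the ball is still visible between the rails.

Run:
```python
from h import *
import pickle
*o,a=np.load("g.npy");Mg=R.from_euler("z",a)
tog=lambda q:Mg.inv().apply(q-np.array(o)).round(1)
for n in("wrist","scene"):
    c,p,d=pickle.load(open(n+"3.pkl","rb"));P=cloud(c,d);G=Mg.inv().apply((P-o).reshape(-1,3)).reshape(P.shape)
    m=(G[...,2]>50)&(G[...,2]<78)&(G[...,0]>30)&(G[...,0]<100)&(abs(G[...,1])<20)
    ys,xs=np.nonzero(m)
    print(n,m.sum());
    if m.any(): print(G[m].min(0).round(1),G[m].max(0).round(1),xs.mean(),ys.mean(),"ray@62",tog(onplane(c,[(xs.mean(),ys.mean())],62)[0]))
    # posts: front plane, mid heights
    for side in(-1,1):
        q=G[(G[...,2]>60)&(G[...,2]<250)&(G[...,0]>-12)&(G[...,0]<15)&(abs(G[...,1]-59*side)<12)]
        if len(q):print("post",side,len(q),np.percentile(q,[2,98],axis=0).round(1).tolist())
    q=G[(abs(G[...,2]-20)<40)&(G[...,0]>20)&(G[...,0]<110)&(abs(G[...,1])<25)&(G[...,2]>24)&(G[...,2]<36)]
    print("rails y",np.percentile(q[:,1],[2,98]) if len(q) else 0)
# held rod axis from top/scene? shaft points
c,p,d=pickle.load(open("top3.pkl","rb"));P=cloud(c,d)
s=get_state();Rt=R.from_quat(np.roll(s["eef_rot"],-1));
for n in("top","scene","wrist"):
    c,p,d=pickle.load(open(n+"3.pkl","rb"));P=cloud(c,d).reshape(-1,3);rel=Rt.inv().apply(P-s["position"])
    m=(abs(rel[:,0])<25)&(rel[:,1]>-20)&(rel[:,1]<45)&(rel[:,2]>45)&(rel[:,2]<250);q=rel[m]
    for z0 in range(45,250,20):
        w=q[(q[:,2]>=z0)&(q[:,2]<z0+20)]
        if len(w):print(n,z0,len(w),np.percentile(w,[2,98],axis=0).round(1)[:,:2].tolist())
```

```text
wrist 116
[59.3 -4.9 50.2] [71.7  7.8 70.4] 329.66379310344826 250.41379310344828 ray@62 [65.3  0.3 62. ]
post -1 805 [[0.5, -64.7, 62.6], [8.9, -53.0, 165.6]]
post 1 1464 [[0.7, 52.8, 63.9], [10.7, 64.4, 213.6]]
rails y [-7.50216112 14.58622365]
scene 37
[59.2 -6.3 51. ] [71.4  8.  70.9] 312.2432432432432 216.72972972972974 ray@62 [65.2  1.2 62. ]
post -1 368 [[-1.4, -63.8, 64.6], [9.9, -52.2, 246.7]]
post 1 383 [[-1.5, 53.9, 64.8], [11.3, 66.1, 246.3]]
rails y [-13.37373207  16.1914532 ]
top 45 18 [[-9.5, -3.8], [-3.7, 5.4]]
top 65 18 [[-9.5, -3.6], [-0.8, 5.5]]
top 85 18 [[-8.4, -4.5], [-2.8, 5.3]]
top 105 18 [[-8.3, -4.1], [-0.5, 5.2]]
top 125 16 [[-8.7, -3.7], [-3.2, 5.2]]
top 145 14 [[-8.4, -3.8], [-2.2, 5.4]]
top 165 18 [[-10.6, -4.4], [-2.0, 5.2]]
top 185 15 [[-9.6, -3.8], [-1.7, 5.2]]
top 205 24 [[-8.5, -2.6], [-1.0, 39.5]]
top 225 43 [[-8.1, -0.8], [1.5, 39.4]]
scene 185 7 [[-3.5, -2.6], [3.3, -1.4]]
scene 205 8 [[-4.2, -2.1], [4.6, -1.2]]
scene 225 5 [[-2.4, -2.3], [4.3, -1.6]]
wrist 45 158 [[3.5, -2.4], [4.6, 6.8]]
wrist 65 190 [[3.0, -2.6], [4.6, 7.0]]
wrist 85 147 [[3.1, -2.5], [4.6, 7.1]]
wrist 105 114 [[3.6, -2.2], [4.5, 6.9]]
wrist 125 91 [[2.9, -2.4], [4.6, 7.3]]
wrist 145 74 [[3.9, -1.9], [4.6, 6.9]]
wrist 165 63 [[3.3, -2.1], [4.6, 7.3]]
wrist 185 49 [[3.0, -2.3], [4.6, 6.9]]
wrist 205 112 [[-3.2, -1.6], [4.5, 41.4]]
wrist 225 286 [[-4.1, 1.0], [4.3, 39.2]]
```

```bash
cat >> h.py <<'E'
def tcp(foot,lean=38,off=(-0.7,20,230)):
    *o,a=np.load("g.npy");Rt=toolR(a,D(lean))
    return np.array(o)+R.from_euler("z",a).apply(foot)-Rt.apply(off),Rt
def footg(off=(-0.7,20,230)):
    *o,a=np.load("g.npy");s=get_state()
    w=s["position"]+R.from_quat(np.roll(s["eef_rot"],-1)).apply(off)
    return R.from_euler("z",-a).apply(w-o).round(1)
E
python3 - <<'E'
from h import *
print(footg());delta(*tcp((90,.5,90)))
E
```

```text
[-68.8   0.3 111.4]
t 8.35 d cm [-11.19   0.02  11.46] rot [-0. -0. -0.] F [-0.4 -0.3 -1.4]
```

Call:
jog_arm(motion=[[-0.6,0,0.6,0,0,0,1.5],[-1.9,0,1.9,0,0,0,1.5],[-3.7,0,3.8,0,0,0,1.5],[-5.6,0,5.7,0,0,0,1.5],[-7.5,0,7.6,0,0,0,1.5],[-9.3,0,9.5,0,0,0,1.5],[-10.7,0,11,0,0,0,1.5],[-11.2,0,11.4,0,0,0,1.5]])

```text
time: 9.35
position: [503.0, 239.6, 270.8]
eef_rot: [0.313, -0.262, 0.908, 0.09]
wrist_force: [1.3, -0.3, -2.4]
grip_width: 0.224
finger_force: 68.8
```

Run:
```python
from h import *
import pickle
print(footg());delta(*tcp((87,.5,50)))
*o,a=np.load("g.npy")
for n in("wrist","scene"):
    s=get_state();c=viewer.get_calibration(n);p,d=viewer.grab_frame(n);pickle.dump((c,p,d),open(n+"4.pkl","wb"))
    P=cloud(c,d).reshape(-1,3);rel=R.from_quat(np.roll(s["eef_rot"],-1)).inv().apply(P-s["position"])
    m=(abs(rel[:,0])<12)&(rel[:,1]>-20)&(rel[:,1]<48)&(rel[:,2]>45)&(rel[:,2]<250)
    G=R.from_euler("z",-a).apply(P-o)
    for z0 in range(45,250,40):
        w=m&(rel[:,2]>=z0)&(rel[:,2]<z0+40)
        if w.any():print(n,z0,w.sum(),np.percentile(rel[w],[2,98],axis=0).round(1).tolist())
    b=(G[:,2]>50)&(G[:,2]<78)&(G[:,0]>40)&(G[:,0]<80)&(abs(G[:,1])<12);print("ball",b.sum(),G[b].min(0),G[b].max(0)) if b.any() else 0
    cv2.imwrite(f"pics/{n}4.png",p[:,:,::-1])
a_=cv2.imread("pics/scene4.png")[120:270,250:400];b_=cv2.imread("pics/wrist4.png")[150:350,220:420]
cv2.imwrite("pics/c4.png",np.hstack([cv2.resize(x,(400,400),interpolation=cv2.INTER_CUBIC) for x in(a_,b_)]))
```

```text
[90.5  0.6 89.9]
t 9.35 d cm [ 2.74 -0.01  2.93] rot [ 0. -0.  0.] F [ 1.3 -0.3 -2.4]
wrist 45 356 [[2.5, -4.1, 50.9], [4.0, 5.2, 84.2]]
wrist 85 257 [[2.3, -4.2, 85.8], [3.8, 5.2, 123.9]]
wrist 125 164 [[2.3, -4.2, 125.7], [3.7, 5.3, 164.5]]
wrist 165 108 [[2.1, -4.4, 167.0], [3.7, 5.3, 203.9]]
wrist 205 394 [[-5.2, -2.9, 208.9], [3.4, 39.0, 233.0]]
ball 233 [60.50900965 -7.44001675 50.17872367] [74.06998408  7.52014602 70.87992274]
scene 45 3 [[2.5, -3.1, 74.1], [4.5, -0.5, 78.8]]
scene 85 12 [[2.1, -3.3, 89.3], [4.9, 5.0, 123.7]]
scene 125 20 [[-3.9, -3.5, 127.1], [4.7, 4.2, 164.7]]
scene 165 17 [[-3.1, -3.2, 166.6], [4.8, 4.5, 202.9]]
scene 205 52 [[-4.6, -2.9, 207.3], [4.6, 40.2, 232.4]]
ball 36 [55.9483616  -5.4243708  52.61259642] [71.06257095  8.59847087 71.25367952]
```

View pics/c4.png

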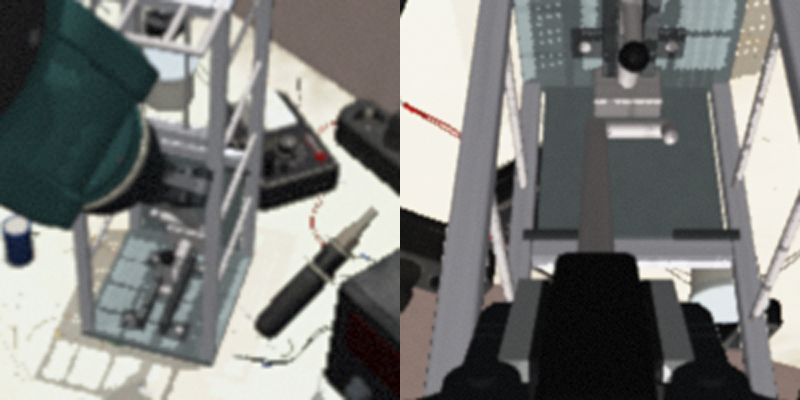

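The wrist crop shows the ball at (633,57) lying between the shaft (605) and the lip (670) of the hook. It is laterally aligned, so I lower the hook behind the knob.

Call:
jog_arm(motion=[[0.2,0,0.2,0,0,0,1.5],[0.6,0,0.6,0,0,0,1.5],[1.1,0,1.1,0,0,0,1.5],[1.6,0,1.7,0,0,0,1.5],[2.1,0,2.3,0,0,0,1.5],[2.6,0,2.8,0,0,0,1.5],[2.7,0,2.9,0,0,0,1.5],[2.7,0,2.9,0,0,0,1.5]])

```text
time: 10.45
position: [499.3, 237.4, 231.8]
eef_rot: [0.313, -0.262, 0.908, 0.09]
wrist_force: [0.5, -0.2, -1.2]
grip_width: 0.22
finger_force: 68.8
```

Run:
```python
from h import *
import pickle
print(footg(),get_state()["wrist_force"]);delta(*tcp((70,0.5,50)));delta(*tcp((30,0.5,50)))
```

```text
[86.3  0.7 51. ] [ 0.49215672 -0.19058616 -1.24166969]
t 10.45 d cm [ 1.34 -0.02 -0.93] rot [0.    0.    0.001] F [ 0.5 -0.2 -1.2]
t 10.45 d cm [ 4.49 -0.02 -3.39] rot [0.    0.    0.001] F [ 0.5 -0.2 -1.2]
```

Call:
jog_arm(motion=[[0.4,0,-0.3,0,0,0,1.5],[1,0,-0.75,0,0,0,1.5],[1.6,0,-1.2,0,0,0,1.5],[2.2,0,-1.65,0,0,0,1.5],[2.8,0,-2.1,0,0,0,1.5],[3.4,0,-2.55,0,0,0,1.5],[3.9,0,-2.95,0,0,0,1.5],[4.2,0,-3.2,0,0,0,1.5]])

```text
time: 11.45
position: [454.2, 209.0, 231.1]
eef_rot: [0.313, -0.262, 0.908, 0.09]
wrist_force: [2.3, 0.6, -0.9]
grip_width: 0.221
finger_force: 68.9
```

```bash
cat > look.py <<'E'
from h import *
*o,a=np.load("g.npy");s=get_state();print("foot",footg(),s["wrist_force"].round(1),s["wrist_torque"].round(2))
import sys
for n in("wrist","scene"):
    c=viewer.get_calibration(n);p,d=viewer.grab_frame(n);cv2.imwrite(f"pics/{n}{sys.argv[1]}.png",p[:,:,::-1])
    P=cloud(c,d).reshape(-1,3);G=R.from_euler("z",-a).apply(P-o)
    b=(G[:,2]>56)&(G[:,2]<74)&(G[:,0]>5)&(G[:,0]<85)&(abs(G[:,1])<12)&(p.reshape(-1,3).max(1)<60)
    if b.any():print(n,"ball",b.sum(),np.percentile(G[b],[3,50,97],axis=0).round(1).tolist())
E
python3 look.py 5
```

```text
foot [33.   0.7 50.3] [ 2.3  0.6 -0.9] [ 0.06 -0.12 -0.02]
wrist ball 198 [[19.5, -6.8, 58.0], [22.4, -0.2, 65.9], [28.5, 6.6, 69.8]]
```

Call:
jog_arm(motion=[[0.1,0,-0.08,0,0,0,1.5],[0.2,0,-0.16,0,0,0,1.5],[0.3,0,-0.23,0,0,0,1.5],[0.35,0,-0.27,0,0,0,1.5],[0.4,0,-0.3,0,0,0,1.5],[0.45,0,-0.34,0,0,0,1.5],[0.45,0,-0.34,0,0,0,1.5],[0.45,0,-0.34,0,0,0,1.5]])

```text
time: 12.55
position: [449.8, 206.2, 231.0]
eef_rot: [0.313, -0.262, 0.908, 0.09]
wrist_force: [1.4, 1.4, -1.4]
grip_width: 0.224
finger_force: 68.6
```

```bash
python3 look.py 6
```

```text
foot [27.8  0.7 50.2] [ 1.4  1.4 -1.4] [-0.08  0.13 -0.09]
wrist ball 195 [[13.8, -6.7, 58.2], [16.7, -0.2, 66.0], [23.0, 6.0, 70.1]]
```

Call:
jog_arm(motion=[[0.1,0,-0.08,0,0,0,1.5],[0.16,0,-0.12,0,0,0,1.5],[0.24,0,-0.19,0,0,0,1.5],[0.24,0,-0.19,0,0,0,1.5],[0.24,0,-0.19,0,0,0,1.5],[0.24,0,-0.19,0,0,0,1.5],[0.24,0,-0.19,0,0,0,1.5],[0.24,0,-0.19,0,0,0,1.5]])

```text
time: 13.65
position: [447.4, 204.8, 231.2]
eef_rot: [0.313, -0.263, 0.908, 0.09]
wrist_force: [5.6, 4.1, -5.1]
grip_width: 0.226
finger_force: 69.8
```

```bash
python3 look.py 7
```

```text
foot [25.   0.9 50.4] [ 5.6  4.1 -5.1] [ 0.36 -0.45 -0.01]
wrist ball 187 [[13.8, -6.5, 58.6], [16.7, 0.0, 65.9], [22.5, 6.0, 69.8]]
```

At the end stop: the force rose to ~8 N and the ball did not move. Now back off and lift.

Call:
jog_arm(motion=[[-0.4,0,0.3,0,0,0,1.5],[-0.8,0,0.6,0,0,0,1.5],[-1.1,0,0.86,0,0,0,1.5],[-1.2,0,0.8,0,0,0,1.5],[-1.8,0,0,0,0,0,1.5],[-2.5,0,-0.9,0,0,0,1.5],[-3.2,0,-1.8,0,0,0,1.5],[-3.7,0,-2.45,0,0,0,1.5]])

```text
time: 14.75
position: [459.3, 212.1, 274.4]
eef_rot: [0.313, -0.262, 0.908, 0.09]
wrist_force: [-0.3, 0.4, -0.7]
grip_width: 0.226
finger_force: 70.6
```

```bash
python3 look.py 8;python3 - <<'E'
from h import *
delta(*tcp((-70,0.5,115)))
E
```

```text
foot [39.1  0.6 93.7] [-0.3  0.4 -0.7] [-0.45  0.69 -0.07]
wrist ball 184 [[13.8, -6.9, 60.0], [17.4, -0.4, 66.4], [23.5, 6.7, 70.0]]
scene ball 22 [[12.8, -3.8, 60.6], [15.5, 0.6, 66.3], [23.5, 6.1, 69.8]]
t 14.85 d cm [ 7.27 -0.   -8.42] rot [-0.001  0.002  0.001] F [-0.4  0.  -1.7]
```

Call:
jog_arm(motion=[[0.5,0,-0.4,0,0,0,1.5],[1.5,0,-1.3,0,0,0,1.5],[2.8,0,-2.8,0,0,0,1.5],[4.2,0,-4.6,0,0,0,1.5],[5.6,0,-6.3,0,0,0,1.5],[6.7,0,-7.6,0,0,0,1.5],[7.2,0,-8.4,0,0,0,1.5],[7.2,0,-8.4,0,0,0,1.5]])

```text
time: 15.85
position: [367.1, 153.9, 295.2]
eef_rot: [0.313, -0.262, 0.908, 0.09]
wrist_force: [0.3, -0.2, -2.2]
grip_width: 0.221
finger_force: 70.7
```

Run:
```python
from h import *
delta([385,-20,365],toolR(D(0),D(36)))
```

```text
t 15.85 d cm [  1.81 -15.68 -10.27] rot [0.338 0.035 0.449] F [ 0.3 -0.2 -2.2]
```

Call:
jog_arm(motion=[[0.1,-0.8,-0.6,0.02,0,0.02,1.5],[0.3,-2.6,-1.8,0.06,0,0.07,1.5],[0.6,-5.3,-3.5,0.11,0.01,0.15,1.5],[0.9,-8,-5.3,0.17,0.02,0.23,1.5],[1.2,-11,-7.2,0.24,0.02,0.31,1.5],[1.6,-13.8,-9,0.3,0.03,0.39,1.5],[1.8,-15.7,-10.3,0.338,0.035,0.449,1.5],[1.8,-15.7,-10.3,0.338,0.035,0.449,1.5]])

```text
time: 16.85
position: [385.9, -20.9, 365.6]
eef_rot: [0.309, 0.001, 0.951, -0.0]
wrist_force: [-0.0, 0.9, -2.9]
grip_width: 0.226
finger_force: 70.7
```

Run:
```python
from h import *
Rt=R.from_quat(np.roll([0.2950,0.165,0.940,-0.052],-1))
delta([479.8,-109,361],Rt)
```

```text
t 16.85 d cm [-7.34 -8.8   5.9 ] rot [0.201 0.02  0.282] F [-0.   0.9 -2.9]
```

Call:
jog_arm(motion=[[-0.4,-0.5,0.3,0.01,0,0.02,1.5],[-1.4,-1.6,1.1,0.03,0,0.05,1.5],[-2.7,-3.2,2.2,0.07,0.01,0.1,1.5],[-4.1,-5,3.3,0.11,0.01,0.16,1.5],[-5.5,-6.7,4.5,0.15,0.015,0.21,1.5],[-6.7,-8,5.4,0.18,0.02,0.26,1.5],[-7.3,-8.8,5.9,0.201,0.02,0.282,1.5],[-7.3,-8.8,5.9,0.201,0.02,0.282,1.5]])

```text
time: 17.85
position: [479.6, -107.7, 359.6]
eef_rot: [0.294, 0.164, 0.94, -0.052]
wrist_force: [-0.2, -0.4, -1.7]
grip_width: 0.224
finger_force: 70.6
```

```bash
cat > rod.py <<'E'
from h import *
s=get_state();Rt=R.from_quat(np.roll([0.2950,0.165,0.940,-0.052],-1))
delta([479.8,-109,361],Rt);delta([479.8,-109,211.5],Rt);print(s["position"],s["wrist_force"])
for n in("top","scene","wrist"):
    s=get_state();c=viewer.get_calibration(n);p,d=viewer.grab_frame(n)
    P=cloud(c,d).reshape(-1,3);rel=R.from_quat(np.roll(s["eef_rot"],-1)).inv().apply(P-s["position"])
    m=(abs(rel[:,0])<14)&(rel[:,1]>-15)&(rel[:,1]<48)&(rel[:,2]>45)&(rel[:,2]<240)
    for z0 in(50,110,150,210):
        w=m&(rel[:,2]>=z0)&(rel[:,2]<z0+40)
        if w.any():print(n,z0,w.sum(),np.percentile(rel[w],[2,98],axis=0).round(1).tolist())
E
python3 rod.py
```

```text
t 17.85 d cm [-0.13 -0.11 -0.08] rot [ 0.001 -0.002  0.002] F [-0.2 -0.4 -1.7]
t 17.85 d cm [ 8.39 -0.1  12.2 ] rot [ 0.001 -0.002  0.002] F [-0.2 -0.4 -1.7]
[ 479.59058719 -107.72299511  359.57767213] [-0.2497636  -0.36414812 -1.71721091]
top 50 29 [[-8.2, -4.0, 52.3], [1.1, 6.2, 88.1]]
top 110 21 [[-8.1, -3.2, 111.3], [-1.2, 6.0, 148.1]]
top 150 24 [[-7.3, -3.4, 152.0], [1.8, 5.3, 187.3]]
top 210 59 [[-7.4, -4.9, 211.5], [1.5, 37.9, 234.0]]
scene 50 36 [[-6.2, -5.3, 60.6], [2.4, 1.6, 89.0]]
scene 110 61 [[-6.5, -6.1, 110.3], [3.3, -1.2, 149.6]]
scene 150 53 [[-6.9, -6.2, 152.3], [2.9, 2.8, 187.2]]
scene 210 66 [[-6.8, -4.7, 210.1], [2.2, 38.2, 232.5]]
wrist 50 387 [[2.1, -4.8, 51.2], [3.5, 4.5, 89.0]]
wrist 110 189 [[1.3, -5.0, 110.7], [2.9, 4.5, 148.4]]
wrist 150 125 [[1.1, -4.9, 151.7], [2.6, 4.5, 189.5]]
wrist 210 376 [[-7.0, -3.6, 210.9], [1.9, 38.0, 232.4]]
```

Call:
jog_arm(motion=[[0.4,-0.1,0.6,0,0,0,1.5],[1.4,-0.1,2,0,0,0,1.5],[2.6,-0.1,3.9,0,0,0,1.5],[4,-0.1,5.8,0,0,0,1.5],[5.3,-0.1,7.7,0,0,0,1.5],[6.4,-0.1,9.3,0,0,0,1.5],[7.2,-0.1,10.4,0,0,0,1.5],[7.5,-0.1,10.9,0,0,0,1.5]])

```text
time: 19.0
position: [478.7, -108.9, 226.9]
eef_rot: [0.294, 0.164, 0.94, -0.052]
wrist_force: [0.9, 0.2, -0.6]
grip_width: 0.225
finger_force: 70.6
```

Run:
```python
from h import *
Rt=R.from_quat(np.roll([0.2950,0.165,0.940,-0.052],-1));delta([479.8,-109,211],Rt)
```

```text
t 19.0 d cm [0.82 0.02 1.37] rot [ 0.001 -0.002  0.002] F [ 0.9  0.2 -0.6]
```

Call:
jog_arm(motion=[[0.15,0,0.25,0,0,0,1.5],[0.3,0,0.5,0,0,0,1.5],[0.45,0,0.75,0,0,0,1.5],[0.6,0,1,0,0,0,1.5],[0.7,0,1.15,0,0,0,1.5],[0.75,0,1.25,0,0,0,1.5],[0.75,0,1.25,0,0,0,1.5],[0.75,0,1.25,0,0,0,1.5]])

```text
time: 20.0
position: [480.4, -109.5, 213.5]
eef_rot: [0.295, 0.164, 0.94, -0.052]
wrist_force: [-0.2, 0.6, -2.6]
grip_width: 0.225
finger_force: 70.6
```

Call:
jog_arm(motion=[[0.05,0,0.05,0,0,0,1.5],[0.1,0,0.1,0,0,0,1.5],[0.15,0,0.14,0,0,0,1.5],[0.17,0,0.17,0,0,0,1.5],[0.17,0,0.17,0,0,0,1.5],[0.17,0,0.17,0,0,0,1.5],[0.17,0,0.17,0,0,0,1.5],[0.17,0,0.17,0,0,0,1.5]])

```text
time: 21.0
position: [480.0, -109.3, 211.2]
eef_rot: [0.295, 0.164, 0.94, -0.052]
wrist_force: [-5.8, 2.1, 5.5]
grip_width: 0.223
finger_force: 71.8
```

Contact as at the original grasp, so I open the fingers gently.

Call:
jog_arm(motion=[[0,0,0,0,0,0,2.2],[0,0,0,0,0,0,2.5],[0,0,0,0,0,0,3],[0,0,0,0,0,0,4],[0,0,0,0,0,0,6],[0,0,0,0,0,0,8.5],[0,0,0,0,0,0,8.5],[0,0,0,0,0,0,8.5]])

```text
time: 22.0
position: [479.9, -109.3, 211.0]
eef_rot: [0.295, 0.164, 0.94, -0.052]
wrist_force: [0.0, -0.6, -0.8]
grip_width: 0.993
finger_force: 0.0
```

Call:
jog_arm(motion=[[0,0,-0.5,0,0,0,8.5],[0,0,-2,0,0,0,8.5],[0,0,-4,0,0,0,8.5],[0,0,-6,0,0,0,8.5],[0,0,-8,0,0,0,8.5],[0,0,-10,0,0,0,8.5],[0,0,-11.5,0,0,0,8.5],[0,0,-12,0,0,0,8.5]])

```text
time: 23.0
position: [415.3, -86.0, 310.5]
eef_rot: [0.295, 0.164, 0.94, -0.052]
wrist_force: [0.8, -0.6, 0.2]
grip_width: 0.998
finger_force: 0.0
```

Run:
```python
from h import *
s=get_state();print(s["position"],s["grip_width"])
V={}
for n in("wrist","scene","top"):
    c=viewer.get_calibration(n);p,d=viewer.grab_frame(n);V[n]=p[:,:,::-1];P=cloud(c,d)
    M=toolR(D(-20),D(35)).as_matrix();rel=(P-[481,-109.5,211])@M
    m=(p.max(2)<60)&(np.abs(rel[...,0])<18)&(np.abs(rel[...,1])<18)&(rel[...,2]>-35)&(rel[...,2]<35)
    print(n,m.sum(),rel[m].min(0).round(1),rel[m].max(0).round(1)) if m.any() else 0
    *o,a=np.load("g.npy");G=R.from_euler("z",-a).apply((P-o).reshape(-1,3))
    b=(G[:,2]>56)&(G[:,2]<74)&(G[:,0]>5)&(G[:,0]<85)&(abs(G[:,1])<12)&(p.reshape(-1,3).max(1)<60)
    if b.any():print(n,"ball",b.sum(),G[b].mean(0).round(1))
a=V["scene"][60:420,200:500];b=V["top"][120:300,190:490]
cv2.imwrite("pics/f.png",np.hstack([cv2.resize(a,(400,480)),cv2.resize(b,(400,480))]))
```

```text
[415.29023424 -85.95207707 310.49367725] 0.9976603314952871
wrist 1395 [ -9.3 -10.3 -30. ] [11.9  9.2 30.5]
scene 288 [-10.3 -11.9 -32.1] [10.8  6.1 28.9]
top 130 [-14.   -8.3 -34.1] [10.3  9.8 29.6]
top ball 19 [20.5 -0.6 67.5]
```

View pics/f.png

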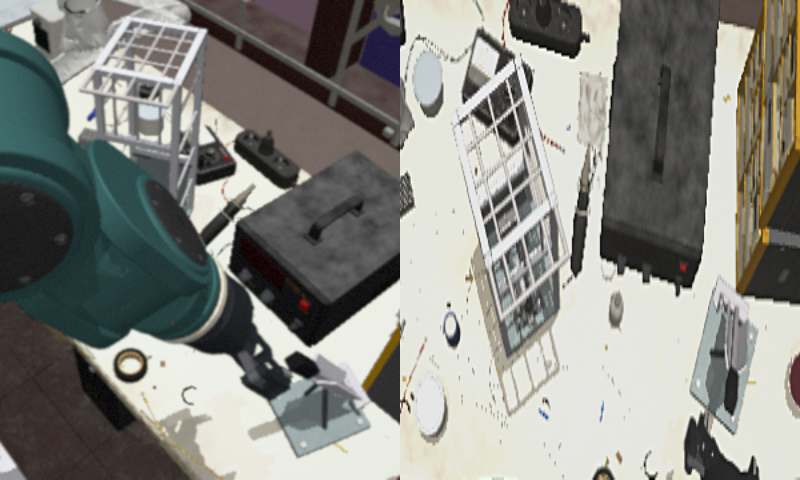

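The rod lies in its rest at the original pose to within a millimetre. The ball is at guard x≈20 (bolt open), the bottle, tub and capacitor stand where they were, and the gripper is clear.

```bash
python3 -c "
from cell import bot
print(bot.job_done())"
```

```text
the job is handed in; nothing more can be done
None
```

The bolt is drawn to its end stop, the rod is back in its rest within about 1 mm, nothing else was moved, and the job was handed in at about 23 s.

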